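# Soap from behind the shampoo bottle

## Robot

A 6-joint arm with a two-finger parallel gripper is mounted at the origin on the work surface. World frame = base frame: x ahead of the robot, y to its left, z up, the work surface at z = 0. Lengths are in m, angles in rad, forces in N, time in s.
With the tool pointing down it reaches from about 0.375 to 0.975 m from the base axis. Payload 3.8 kg.
Tool frame: the origin (TCP) lies midway between the tips of the shut fingers; the grasp point (between the pads) lies 19 mm behind it; z points along the fingers, y is the direction in which the jaws open and shut (so a half turn about z gives the same grasp; the last joint's range is limited). The gripper opens to 85 mm and grips with 20 to 120 N. Pads are 22 mm wide; open, the fingers measure 114 mm over their backs; the gripper's body (76 mm by 85 mm) begins 54 mm behind the grasp point. The pads swing forward as they close: fully open they stand 13 mm farther back than shut.
Start: joints at [1.222, 0.264, 1.604, -0, 1.274, -0.037], TCP at [0.207, 0.642, 0.231] pointing down, gripper open.
Joint ranges: [-2.63, 2.63], [-0.94, 2.18], [0.31, 2.57], [-1.31, 4.45], [0, 2.66], [-2.55, 2.55]. Speed limits (rad/s): [2.57, 2.57, 3.14, 3.14, 3.14, 3.14].

## Interface

Orientations are given as a rotation vector (axis times angle).
In Python, from workcell import bot gives the robot as it stands.
- The arm moves only by the tool drive_tool, never from a script. Its argument "deltas" is a list of rows, each an object with "hand": the opening, from 0 (shut) to 1 (fully open); "offset": the shift along the world's x, y, z in cm, a list of three; "angular": the turn, a rotation vector about the world's x, y, z in degrees, a list of three. A call has 1 to 8 rows; each row is the pose to reach, as a shift and turn from the pose commanded when the call began; what a row does not reach only later rows make up. A row lasts 1/8 s, in which the tool goes at most 62.5 mm and 10.7 degrees, less where a joint would pass 70% of its speed; a pose out of reach is approached as far as the arm can. A call with a gripper value outside its range is refused whole. The fingers move at their own pace and stop on an object; "force" is the grip in N (left out, the last holds). Time passes only in rows, so rows that repeat a pose let the fingers close. It gives the time, the measured TCP pose, the force and the opening at its end, in the units of the state.
- bot.read_state(): the state, without advancing time (a new reading comes with each control period).
- bot.read_camera(name): name is "side" or "top"; returns a dict with "frame" (420x560x3 uint8, blue, green, red), "mtx" (3x3 intrinsics, pixels), "R" (3x3) and "t" (3): a world point X has camera coordinates R X + t. Camera axes: x right, y down, z forward; pixel columns grow to the right and rows downward; lengths in m; the calibration is good to about 2 mm. A picture is of the moment at which its call begins. There is no depth.
- bot.finish_job(): hands the job in, once; it reports no verdict.
The state is a dict: "time": time; "q": joint angles; "joint_vel": joint speeds; "joint_torque": joint torques, N m; "tool_pos": TCP position; "tcp_rot": TCP orientation; "wrist_force": force on the tool from outside, world axes, zero at the start; "torque": the same for the moment, N m; "width": opening from 0.0 (shut) to 1.0 (fully open).
Only numpy, scipy, OpenCV 4.12 (cv2) and the standard library are available. Lean on these libraries where they do the work, as an engineer would, in place of code of your own. Each camera call takes 0.05 s, during which the arm holds its last target. There are 200 camera calls.

## Task

The bar of soap has been left behind the tall shampoo bottle on the bath caddy. Lift the bottle aside and stand it on the empty square metal plate, lay the soap flat in the middle of the round white dish, and then stand the shampoo bottle back upright just where it was at first. Never let the bottle tip over.

Things in the scene. Friction and masses are not known exactly. Their poses are not given: they have to be found in the camera images.
- shampoo_mid (a point): Tall green plastic shampoo bottle, 188 mm high: round body 58 mm across up to 120 mm, shoulder to 144 mm, white round cap 36 mm across from 148 mm to the top. 0.2-0.4 kg. Point: on its axis half-way up, 94 mm above the foot; z up. Stands on a dark rubber mat, on the robot's side of the soap. All else on the caddy is 107 mm high or less.
- soap_mid (a point): Ivory bar of soap, 50 mm wide (its x), 80 mm long (its y), 30 mm thick (z), about 0.11 kg. Point: its centre, 15 mm above the mat it lies on. Behind the shampoo bottle on the same mat, 78 mm from the bottle's axis, its long side roughly across the robot's view: no room for a finger between them. The round grey pumice on the other mat is not it.
- dish_in (a point): Round white ceramic dish, loose, at the left or right end of the caddy: 150 mm across the rim, 16 mm high, wall 5 mm; flat inner floor 122 mm across, 5 mm above its underside. Point: middle of the inner floor; z up.
- rest_top (a point): Empty flat square metal plate, 130 x 130 mm, 3 mm thick, fixed on the caddy at the other end from the dish. Point: middle of its top face; z up.
Mind the look-alikes: they are no part of the job. Of the things that look like the part that bears dish_in, the larger one is meant. Leave any brown look-alike of the part that bears soap_mid alone.

How it is judged:
On the way, in this order (a step that is already met when the one before it is completed fails the run):
1. the shampoo bottle stands upright and let go on the square metal plate, its axis within 40 mm of the plate's middle (horizontal distance between shampoo_mid and rest_top below 0.04 m and z of shampoo_mid in the frame of rest_top below 0.1 m and angle between shampoo_mid's own z axis and vertical below 0.17 rad and contact force between the fingers and shampoo below 0.2 N), for 0.2 s.
2. the soap lies flat in the dish, let go, its centre within 30 mm of the dish's middle (horizontal distance between soap_mid and dish_in below 0.03 m and z of soap_mid in the frame of dish_in between 0.007 and 0.023 m and angle between soap_mid's own z axis and vertical below 0.21 rad and contact force between the fingers and soap below 0.2 N), for 0.2 s.
At the end, for the whole second after the job is handed in: The soap lies flat (within 12 degrees) in the dish, its centre within 30 mm of the dish's middle; the shampoo bottle stands upright (within 10 degrees) within 20 mm of where it stood at the start; both are at rest (horizontal distance between soap_mid and dish_in below 0.03 m and z of soap_mid in the frame of dish_in between 0.007 and 0.023 m and angle between soap_mid's own z axis and vertical below 0.21 rad and distance of shampoo_mid from where it was at the start of the episode below 0.02 m and angle between shampoo_mid's own z axis and vertical below 0.17 rad and linear speed of each of shampoo, soap below 0.02 m/s); the robot touches nothing.
It fails at once if the shampoo bottle tips more than 35 degrees (angle between shampoo_mid's own z axis and vertical above 0.61 rad).
It also fails if it takes over 67 s, if anything falls off the work surface, if the arm or the gripper's body presses on something with over 40 N, if the wrist force passes 120 N, or if a joint passes its speed limit or range.

## Working session

There is one attempt and no reset: what is moved stays moved. The work goes in short steps, Python scripts to look and compute and a tool call to move; the robot and the scene stay as the last step left them, time stands still between calls to the robot, and variables do not carry over. Pictures are saved under pics/ and viewed, about 8 in all and at most 12, crops included, and the job is handed in when it is done.

Besides the shell and the picture viewer there is one more tool, called after "Call:" as name([rows], argument=value, ...), one row to a line, values as JSON. drive_tool: Moves the arm, as the interface text tells. Its arguments: {"type":"object","properties":{"deltas":{"type":"array"},"force":{"type":"number"}},"required":["deltas"]}

```bash
mkdir -p pics; python3 - <<'E'
from workcell import bot
import cv2,numpy as np
s=bot.read_state();print(s)
for n in("top","side"):
    c=bot.read_camera(n);cv2.imwrite(f"pics/{n}0.png",c["frame"]);np.savez(f"{n}0.npz",**c)
    print(n,c["mtx"].tolist(),(-c["R"].T@c["t"]).round(3),c["R"].round(3).tolist())
E
```

```text
{'time': 0.0, 'q': array([ 1.22206980e+00,  2.64798961e-01,  1.60537836e+00, -4.97206406e-06,
        1.27367935e+00, -3.68931718e-02]), 'joint_vel': array([-0.0014838 ,  0.00114963,  0.0010988 ,  0.0022344 ,  0.00030628,
        0.0002498 ]), 'joint_torque': array([ 3.98314123e-04, -5.15105295e+01, -3.67325521e+01, -6.62338289e-05,
        1.27816043e-02, -1.43717891e-06]), 'tool_pos': array([0.20684311, 0.64176315, 0.22992879]), 'tcp_rot': array([-0.48777528, -3.10305836,  0.00349137]), 'wrist_force': array([ 0.25364352, -0.44934203,  0.64233998]), 'torque': array([0.00625134, 0.04591869, 0.00656467]), 'width': 0.9988094989423499}
top [[414.66962535344925, 0.0, 280.5177575216177], [0.0, 414.66962535344925, 209.77237477929725], [0.0, 0.0, 1.0]] [ 0.228 -0.1    1.3  ] [[-0.02, -1.0, 0.002], [-0.991, 0.02, -0.131], [0.131, -0.005, -0.991]]
side [[503.92199795763145, 0.0, 278.8686381075589], [0.0, 503.92199795763145, 210.06846554695673], [0.0, 0.0, 1.0]] [-0.302  0.897  1.305] [[-0.843, -0.538, -0.018], [-0.366, 0.598, -0.714], [0.394, -0.595, -0.7]]
```

View pics/top0.png

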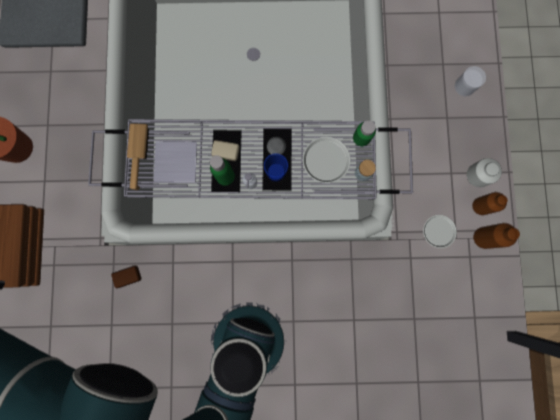

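View pics/side0.png

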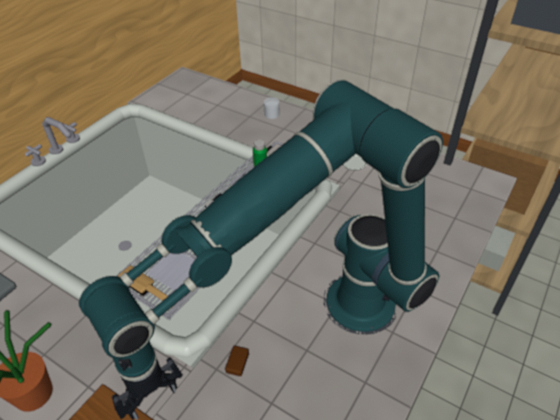

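The top view shows the plate at px (175,162), the bottle at (222,173) with the soap just behind it at (225,151), and the dish at (327,160). The side view has the arm in the way. I'll enlarge the caddy in the top view and get rough positions.

```bash
cat > h.py <<'E'
import numpy as np,cv2
def load(f):
    d=np.load(f);return {k:d[k] for k in d}
def plane(c,uv,z):
    r=c["R"].T@np.linalg.solve(c["mtx"],np.array([uv[0],uv[1],1.]));o=-c["R"].T@c["t"]
    return o+r*(z-o[2])/r[2]
def tri(c1,p1,c2,p2):
    A=[];b=[]
    for c,p in((c1,p1),(c2,p2)):
        P=c["mtx"]@np.c_[c["R"],c["t"]]
        for i in(0,1):
            row=p[i]*P[2]-P[i];A.append(row[:3]);b.append(-row[3])
    x,res,_,_=np.linalg.lstsq(np.array(A),np.array(b),rcond=None);return x,res
def proj(c,X):
    v=c["mtx"]@(c["R"]@np.array(X)+c["t"]);return v[:2]/v[2]
E
python3 - <<'E'
from h import *
c=load("top0.npz");f=c["frame"]
cv2.imwrite("pics/crop0.png",cv2.resize(f[112:207,115:310],None,fx=4,fy=4,interpolation=cv2.INTER_CUBIC))
for n,p in dict(plate=(175,162),bot=(222,175),soap=(225,151),dish=(327,160),cap=(217,162)).items(): print(n,plane(c,p,0).round(3),plane(c,p,.1).round(3))
print(proj(c,[0,0,0]))
E
```

```text
plate [0.561 0.229 0.   ] [0.535 0.204 0.1  ]
bot [0.515 0.079 0.   ] [0.493 0.065 0.1  ]
soap [0.594 0.069 0.   ] [0.566 0.056 0.1  ]
dish [ 0.558 -0.259  0.   ] [ 0.533 -0.247  0.1  ]
cap [0.558 0.095 0.   ] [0.533 0.08  0.1  ]
[248.21870783 340.94379008]
```

View pics/crop0.png

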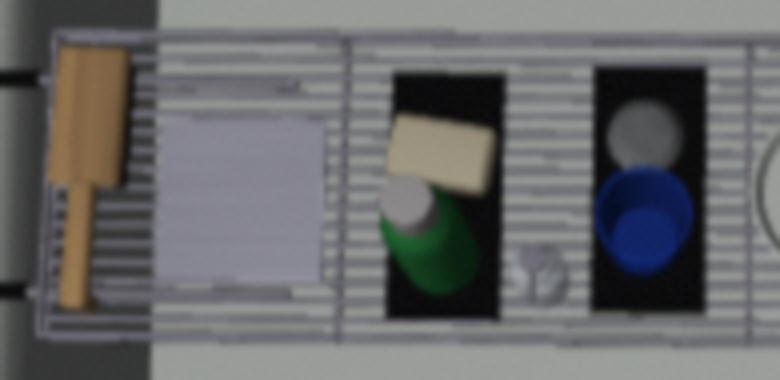

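Call:
drive_tool([
  {"hand":1,"offset":[10,-10,10],"angular":[0,0,9]},
  {"hand":1,"offset":[29,-30,20],"angular":[0,0,18]},
  {"hand":1,"offset":[29,-30,20],"angular":[0,0,18]},
  {"hand":1,"offset":[29,-30,20],"angular":[0,0,18]},
  {"hand":1,"offset":[29,-30,20],"angular":[0,0,18]},
  {"hand":1,"offset":[29,-30,20],"angular":[0,0,18]},
  {"hand":1,"offset":[29,-30,20],"angular":[0,0,18]},
  {"hand":1,"offset":[29,-30,20],"angular":[0,0,18]},
])

```text
time: 1.1
tool_pos: [0.4992, 0.3401, 0.4328]
tcp_rot: [0.001, 3.14, 0.001]
wrist_force: [-0.5, -0.1, -0.8]
width: 1.001
```

Call:
drive_tool([
  {"hand":1,"offset":[0,-50,0],"angular":[0,0,0]},
  {"hand":1,"offset":[0,-50,0],"angular":[0,0,0]},
  {"hand":1,"offset":[0,-50,0],"angular":[0,0,0]},
  {"hand":1,"offset":[0,-50,0],"angular":[0,0,0]},
  {"hand":1,"offset":[0,-50,0],"angular":[0,0,0]},
  {"hand":1,"offset":[0,-50,0],"angular":[0,0,0]},
  {"hand":1,"offset":[0,-50,0],"angular":[0,0,0]},
  {"hand":1,"offset":[0,-50,0],"angular":[0,0,0]},
])

```text
time: 2.1
tool_pos: [0.4965, -0.1594, 0.4309]
tcp_rot: [0.004, -3.142, -0.0]
wrist_force: [1.3, 0.3, 0.1]
width: 0.999
```

Call:
drive_tool([
  {"hand":1,"offset":[-10,-30,0],"angular":[0,0,0]},
  {"hand":1,"offset":[-10,-30,0],"angular":[0,0,0]},
  {"hand":1,"offset":[-10,-30,0],"angular":[0,0,0]},
  {"hand":1,"offset":[-10,-30,0],"angular":[0,0,0]},
  {"hand":1,"offset":[-10,-30,0],"angular":[0,0,0]},
])

```text
time: 2.72
tool_pos: [0.3972, -0.4557, 0.4307]
tcp_rot: [0.003, -3.141, -0.001]
wrist_force: [0.7, 0.4, 1.2]
width: 1.0
```

```bash
python3 - <<'E'
from workcell import bot
from h import *
print(bot.read_state()["q"].round(2))
T=bot.read_camera("top");S=bot.read_camera("side");np.savez("top1.npz",**T);np.savez("side1.npz",**S)
f=S["frame"];cv2.imwrite("pics/side1.png",cv2.resize(f[100:360,60:410],None,fx=2.25,fy=2.25,interpolation=cv2.INTER_CUBIC))
cv2.imwrite("pics/top1.png",cv2.resize(T["frame"][105:215,100:400],None,fx=2.66,fy=2.66,interpolation=cv2.INTER_CUBIC))
E
```

```text
[-0.9   0.07  1.47  0.    1.6  -2.47]
```

View pics/side1.png

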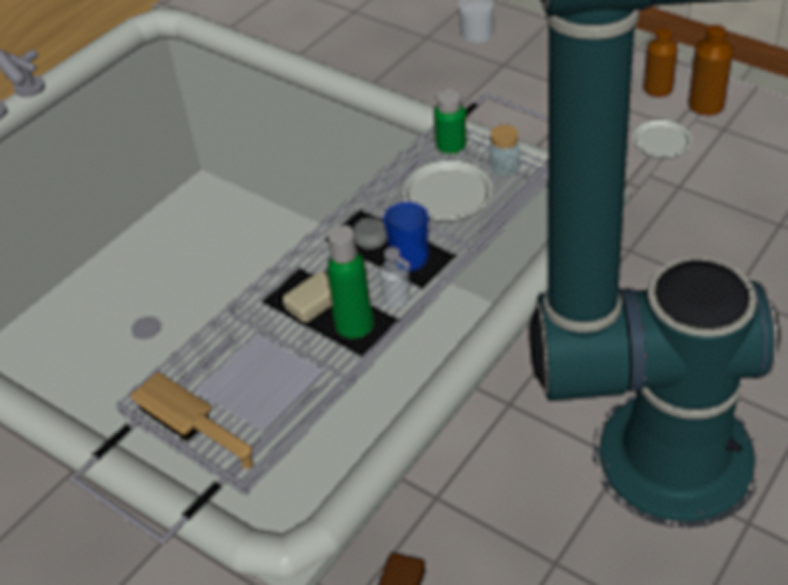

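Side view with the arm clear: bottle cap at px (212,206) and foot at (217,247), soap at (197,232), dish at (260,184), and plate at (176,270). Next I'll mask each one and triangulate.

```bash
python3 - <<'E'
from h import *
T=load("top1.npz");S=load("side1.npz")
seeds=dict(plate=((175,162),(175,270)),soap=((226,150),(197,232)),dish=((327,160),(260,184)),cap=((217,162),(212,206)),green=((224,178),(216,235)))
M={}
for n,ps in seeds.items():
    M[n]=[]
    for c,p,w in((T,ps[0],'t'),(S,ps[1],'s')):
        f=cv2.bilateralFilter(c["frame"],5,12,3);lab=cv2.cvtColor(f,cv2.COLOR_BGR2HSV)
        m=np.zeros((422,562),np.uint8)
        tol={'plate':7,'soap':22,'dish':14,'cap':20,'green':30}[n]
        g=f if n!='green' else f
        cv2.floodFill(g.copy(),m,p,0,(tol,)*3,(tol,)*3,cv2.FLOODFILL_MASK_ONLY|cv2.FLOODFILL_FIXED_RANGE|(255<<8))
        m=m[1:-1,1:-1];k,_=cv2.findContours(m,cv2.RETR_EXTERNAL,cv2.CHAIN_APPROX_NONE);k=max(k,key=cv2.contourArea)
        mo=cv2.moments(k);cen=np.array([mo['m10'],mo['m01']])/mo['m00']
        M[n].append((cen,k));r=cv2.minAreaRect(k)
        print(n,w,f[p[1],p[0]],cen.round(1),cv2.boundingRect(k),np.round(r[1],1),round(r[2],1),mo['m00'])
for n in M:
    x,res=tri(T,M[n][0][0],S,M[n][1][0]);print(n,x.round(4),res)
# vertical-plane intersection for bottle
for n in('cap','green'):
    L=[]
    for c,q in zip((T,S),M[n]):
        o=-c["R"].T@c["t"];d=(plane(c,q[0],0)-o)[:2];L.append((o[:2],d))
    s=np.linalg.solve(np.c_[L[0][1],-L[1][1]],L[1][0]-L[0][0]);print(n,'axis',L[0][0]+s[0]*L[0][1])
for z in(0,.02,.04):
  print(z,'soap',cv2.minAreaRect(np.array([plane(T,p[0],z)[:2] for p in M['soap'][0][1]],np.float32)),'plate',cv2.minAreaRect(np.array([plane(T,p[0],z)[:2] for p in M['plate'][0][1]],np.float32)))
E
```

```text
plate t [184 170 171] [174.8 161.9] (154, 141, 42, 42) [41.  40.5] 2.0 1525.5
plate s [140 132 131] [174.7 269.4] (147, 249, 57, 44) [34.6 46.7] 45.0 1226.0
soap t [162 186 195] [221.3 152.2] (203, 142, 34, 25) [22.6 34.5] 64.8 382.5
soap s [121 147 154] [197.  231.1] (187, 220, 19, 22) [13.4 20.6] 53.7 202.5
dish t [192 195 192] [327.9 157.6] (305, 134, 50, 46) [45. 49.] 90.0 1394.0
dish s [147 154 148] [259.2 184.7] (241, 173, 36, 25) [23.3 35.2] 85.0 564.0
cap t [172 171 175] [215.3 153. ] (202, 141, 34, 27) [33.9 25. ] 9.5 363.0
cap s [132 135 137] [152.8 216.2] (48, 118, 197, 188) [147.6 187.3] 32.2 15567.5
green t [30 61 19] [225.5 175.1] (212, 159, 23, 27) [22. 26.] 0.0 255.5
green s [38 95  3] [215.4 232.6] (206, 214, 19, 36) [35.  15.6] 82.4 451.0
plate [0.5542 0.2225 0.0315] [0.24106831]
soap [0.5754 0.0733 0.0648] [2.92069733]
dish [ 0.554  -0.2595  0.0331] [3.78794254]
cap [0.6244 0.1307 0.146 ] [2353.19635616]
green [0.5019 0.0597 0.0858] [12.12650138]
cap axis [0.68363847 0.15308957]
green axis [0.50531842 0.0619846 ]
0 soap ((0.5907323360443115, 0.08555856347084045), (0.07487054169178009, 0.11091571301221848), 24.803712844848633) plate ((0.5631418824195862, 0.23042400181293488), (0.13186852633953094, 0.13486923277378082), 88.87300109863281)
0.02 soap ((0.585150420665741, 0.08270352333784103), (0.07371898740530014, 0.1092098280787468), 24.803686141967773) plate ((0.5579843521118164, 0.22534090280532837), (0.12984032928943634, 0.13279493153095245), 88.87300872802734)
0.04 soap ((0.57956862449646, 0.07984854280948639), (0.07256749272346497, 0.10750392079353333), 24.803659439086914) plate ((0.5528269410133362, 0.22025781869888306), (0.12781216204166412, 0.13072063028812408), 88.87301635742188)
```

```bash
python3 - <<'E'
from h import *
T=load("top1.npz");S=load("side1.npz")
def blob(c,box,fn,name):
    x0,y0,x1,y1=box;f=c["frame"].astype(int);B,G,R=f[...,0],f[...,1],f[...,2]
    m=np.zeros(B.shape,np.uint8);m[y0:y1,x0:x1]=(fn(B,G,R)*255)[y0:y1,x0:x1]
    m=cv2.morphologyEx(m,cv2.MORPH_OPEN,np.ones((2,2),np.uint8)) if 'dish' in name else m
    k,_=cv2.findContours(m,cv2.RETR_EXTERNAL,cv2.CHAIN_APPROX_NONE);k=max(k,key=cv2.contourArea)
    h=cv2.convexHull(k);mo=cv2.moments(h if 'dish' in name else k);cen=np.array([mo['m10'],mo['m01']])/mo['m00']
    print(name,cen.round(2),cv2.boundingRect(k),np.round(cv2.minAreaRect(k)[1],1),mo['m00']);return cen,k[:,0]
soap=lambda B,G,R:(R-B>18)&(R>90)
cap=lambda B,G,R:(abs(R-B)<14)&(abs(G-R)<14)&(R>95)
green=lambda B,G,R:(G>1.5*R)&(G>1.5*B)
dish=lambda B,G,R:(np.minimum(np.minimum(R,G),B)>thr)
b={}
b['soapT']=blob(T,(205,138,245,165),soap,'soapT');b['soapS']=blob(S,(180,215,210,245),soap,'soapS')
b['capT']=blob(T,(208,155,226,171),cap,'capT');b['capS']=blob(S,(204,199,221,216),cap,'capS')
b['grT']=blob(T,(205,155,245,192),green,'grT');b['grS']=blob(S,(200,205,232,255),green,'grS')
thr=175;b['dT']=blob(T,(300,133,352,186),dish,'dishT')
thr=128;b['dS']=blob(S,(236,168,284,202),dish,'dishS')
for n in('soap','cap','gr','d'):
    (p,_),(q,_)=b[n+'T'],b[n+'S'];print(n,*[np.round(v,4) for v in tri(T,p,S,q)])
    L=[]
    for c,u in((T,p),(S,q)):
        o=-c["R"].T@c["t"];L.append((o[:2],(plane(c,u,0)-o)[:2]))
    s=np.linalg.solve(np.c_[L[0][1],-L[1][1]],L[1][0]-L[0][0]);print('   axis',(L[0][0]+s[0]*L[0][1]).round(4))
for z in(.055,.06):
  print('soap@',z,cv2.minAreaRect(np.array([plane(T,u,z)[:2] for u in b['soapT'][1]],np.float32)))
print('dish@.045',cv2.minEnclosingCircle(np.array([plane(T,u,.045)[:2] for u in b['dT'][1]],np.float32)))
v=T["frame"].copy()[120:200,190:370]
for k in('soapT','capT','grT','dT'):
    cv2.drawContours(v,[b[k][1][:,None]-[190,120]],-1,(0,0,255),1)
w=S["frame"].copy()[165:260,170:290]
for k in('soapS','capS','grS','dS'):
    cv2.drawContours(w,[b[k][1][:,None]-[170,165]],-1,(0,0,255),1)
a=cv2.resize(v,(720,320));d=cv2.resize(w,(360,285));o=np.zeros((600,720,3),np.uint8);o[:320]=a;o[315:600,:360]=d
cv2.imwrite("pics/m1.png",o)
E
```

```text
soapT [224.85 149.68] (212, 141, 26, 19) [25.3 16.6] 357.0
soapS [197.   231.86] (186, 221, 21, 22) [15.  22.2] 268.5
capT [214.75 161.82] (208, 155, 15, 16) [15. 14.] 159.0
capS [209.98 207.01] (204, 199, 14, 17) [16. 13.] 180.5
grT [224.17 174.85] (211, 160, 24, 26) [22.9 20.2] 303.0
grS [215.34 232.73] (205, 212, 22, 39) [37.6 18.4] 537.0
dishT [327.68 156.82] (306, 135, 47, 46) [46.6 44.1] 1661.5
dishS [260.35 184.41] (241, 172, 39, 27) [27.6 35.5] 749.5
soap [0.587  0.0642 0.0466] [0.9903]
   axis [0.5882 0.0647]
cap [0.505  0.069  0.2112] [0.0398]
   axis [0.5048 0.0688]
gr [0.5008 0.0625 0.0885] [7.2829]
   axis [0.5034 0.0644]
d [ 0.5522 -0.2602  0.0357] [16.9824]
   axis [ 0.5351 -0.2455]
soap@ 0.055 ((0.5819990038871765, 0.06335164606571198), (0.07841581851243973, 0.052511557936668396), 79.1586685180664)
soap@ 0.06 ((0.5805769562721252, 0.06269554048776627), (0.07810098677873611, 0.05230075865983963), 79.1588363647461)
dish@.045 ((0.5706115961074829, -0.2574964761734009), 0.0884791687130928)
```

View pics/m1.png

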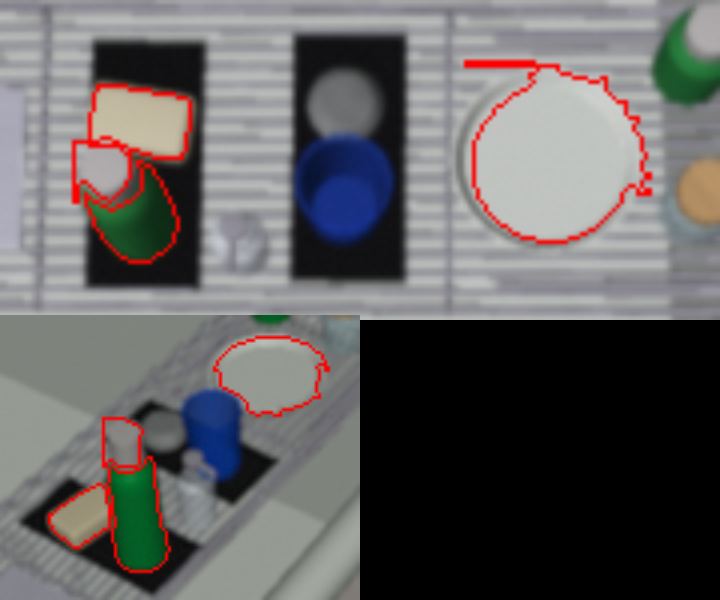

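The masks agree: bottle axis about (0.5035, 0.065), deck at z≈0.03, and soap about (0.581, 0.063) with its long axis 79° from x. The dish will need a better fit, at about (0.552, -0.260). Moving above the bottle.

Call:
drive_tool([
  {"hand":1,"offset":[10.6,52.3,-8],"angular":[0,0,0]},
  {"hand":1,"offset":[10.6,52.3,-8],"angular":[0,0,0]},
  {"hand":1,"offset":[10.6,52.3,-8],"angular":[0,0,0]},
  {"hand":1,"offset":[10.6,52.3,-8],"angular":[0,0,0]},
  {"hand":1,"offset":[10.6,52.3,-8],"angular":[0,0,0]},
  {"hand":1,"offset":[10.6,52.3,-8],"angular":[0,0,0]},
  {"hand":1,"offset":[10.6,52.3,-8],"angular":[0,0,0]},
  {"hand":1,"offset":[10.6,52.3,-8],"angular":[0,0,0]},
])

```text
time: 3.82
tool_pos: [0.496, 0.0331, 0.3567]
tcp_rot: [-0.004, 3.141, 0.0]
wrist_force: [1.0, -0.5, -0.3]
width: 1.0
```

Call:
drive_tool([
  {"hand":1,"offset":[0,0,0],"angular":[0,0,0]},
  {"hand":1,"offset":[0,0,-6],"angular":[0,0,0]},
  {"hand":1,"offset":[0,0,-6],"angular":[0,0,0]},
])

```text
time: 4.2
tool_pos: [0.4912, 0.0301, 0.2905]
tcp_rot: [0.004, -3.127, 0.001]
wrist_force: [-0.1, -0.5, -1.0]
width: 1.0
```

```bash
python3 - <<'E'
from workcell import bot
from h import *
S=bot.read_camera("side");np.savez("side2.npz",**S);T=load("top1.npz")
f=S["frame"];cv2.imwrite("pics/side2.png",cv2.resize(f[140:265,130:310],None,fx=4,fy=4,interpolation=cv2.INTER_CUBIC))
# hand-read cap centres
p,q=(215.3,161.3),(211.7,207.7)
print(tri(T,p,S,q))
print('dish',plane(T,(328.1,158.7),.045),tri(T,(328.1,158.7),S,(260.2,185)))
# dish rim edge by radial gradient, rim plane z=.045
g=cv2.cvtColor(T["frame"],cv2.COLOR_BGR2GRAY);e=cv2.Canny(g,30,70)
pts=np.array([plane(T,(x,y),.045)[:2] for y,x in np.argwhere(e>0) if 298<x<360 and 128<y<192])
c=np.array([.552,-.26])
for i in range(10):
    r=np.linalg.norm(pts-c,axis=1);k=pts[abs(r-.075)<(.012 if i<5 else .006)]
    A=np.c_[2*k,np.ones(len(k))];x=np.linalg.lstsq(A,(k**2).sum(1),rcond=None)[0];c=x[:2]
print('rim',c,np.sqrt(x[2]+c@c),len(k))
E
```

```text
(array([0.50390441, 0.06630651, 0.20746782]), array([4.93509768]))
dish [ 0.55070689 -0.25681086  0.045     ] (array([ 0.55002038, -0.26009535,  0.03319296]), array([4.81592384]))
rim [ 0.55333462 -0.25757251] 0.07528232543191891 236
```

View pics/side2.png

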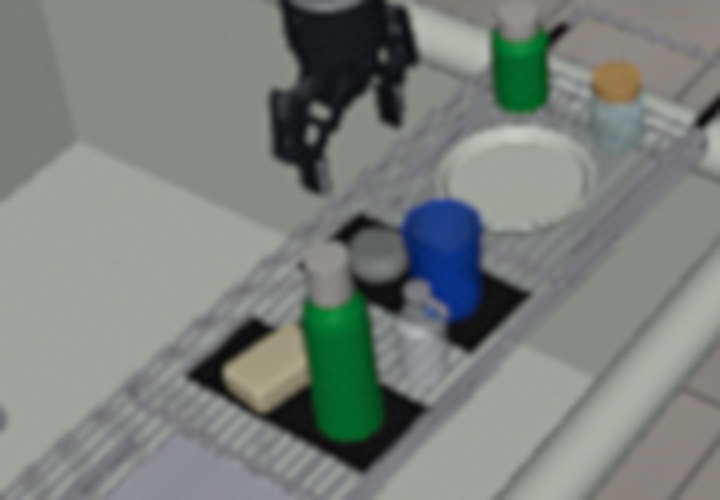

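Call:
drive_tool([
  {"hand":1,"offset":[0.6,3.5,0],"angular":[0,0,0]},
  {"hand":1,"offset":[0.6,3.5,0],"angular":[0,0,0]},
  {"hand":1,"offset":[0.6,3.5,0],"angular":[0,0,0]},
])

```text
time: 4.62
tool_pos: [0.5039, 0.0649, 0.3]
tcp_rot: [-0.003, 3.138, -0.0]
wrist_force: [0.1, 0.4, -0.0]
width: 1.001
```

```bash
python3 -c "
from workcell import bot
s=bot.read_state();print(s['tool_pos'],s['tcp_rot'],s['q'])"
```

```text
[0.50393107 0.06490746 0.29998035] [-3.05052122e-03  3.13751480e+00 -4.65349925e-04] [ 7.94923395e-02 -9.49776094e-02  1.86569517e+00 -6.28492509e-04
  1.36683462e+00 -1.49312247e+00]
```

Call:
drive_tool([
  {"hand":1,"offset":[0,0,-6],"angular":[0,0,0]},
  {"hand":1,"offset":[0,0,-12],"angular":[0,0,0]},
  {"hand":1,"offset":[0,0,-12],"angular":[0,0,0]},
  {"hand":1,"offset":[0,0,-12],"angular":[0,0,0]},
])

```text
time: 5.12
tool_pos: [0.5043, 0.0652, 0.1799]
tcp_rot: [-0.003, 3.138, 0.0]
wrist_force: [0.6, -0.3, -0.2]
width: 1.001
```

Call:
drive_tool([
  {"hand":0.6,"offset":[0,0,0],"angular":[0,0,0]},
  {"hand":0.3,"offset":[0,0,0],"angular":[0,0,0]},
  {"hand":0.2,"offset":[0,0,0],"angular":[0,0,0]},
  {"hand":0.1,"offset":[0,0,0],"angular":[0,0,0]},
  {"hand":0,"offset":[0,0,0],"angular":[0,0,0]},
  {"hand":0,"offset":[0,0,0],"angular":[0,0,0]},
], force=50)

```text
time: 5.88
tool_pos: [0.5037, 0.0656, 0.1789]
tcp_rot: [-0.004, 3.139, 0.0]
wrist_force: [-0.5, -1.3, 5.6]
width: 0.411
```

Call:
drive_tool([
  {"hand":0,"offset":[0,0,3],"angular":[0,0,0]},
  {"hand":0,"offset":[0,0,7],"angular":[0,0,0]},
  {"hand":0,"offset":[0,0,7],"angular":[0,0,0]},
])

```text
time: 6.25
tool_pos: [0.5047, 0.0659, 0.2505]
tcp_rot: [-0.004, 3.135, 0.001]
wrist_force: [0.7, 0.4, -3.0]
width: 0.41
```

Call:
drive_tool([
  {"hand":0,"offset":[1,4,0],"angular":[0,0,0]},
  {"hand":0,"offset":[2.5,8,0],"angular":[0,0,0]},
  {"hand":0,"offset":[4,12.5,0],"angular":[0,0,0]},
  {"hand":0,"offset":[5,15.7,0],"angular":[0,0,0]},
  {"hand":0,"offset":[5,15.7,0],"angular":[0,0,0]},
  {"hand":0,"offset":[5,15.7,-3.5],"angular":[0,0,0]},
  {"hand":0,"offset":[5,15.7,-6],"angular":[0,0,0]},
  {"hand":0,"offset":[5,15.7,-6],"angular":[0,0,0]},
])

```text
time: 7.25
tool_pos: [0.5492, 0.2208, 0.1826]
tcp_rot: [0.003, -3.133, 0.005]
wrist_force: [1.1, -0.1, -3.5]
width: 0.407
```

```bash
python3 - <<'E'
from workcell import bot
from h import *
S=bot.read_camera("side");T=bot.read_camera("top");np.savez("side3.npz",**S);np.savez("top3.npz",**T)
a=cv2.resize(S["frame"][170:300,120:260],(560,520));b=cv2.resize(T["frame"][120:195,140:260],(0,0),fx=2,fy=2)
o=np.zeros((520,800,3),np.uint8);o[:,:560]=a;o[:150,560:]=b;cv2.imwrite("pics/p3.png",o)
E
```

```text
(no output)
```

View pics/p3.png

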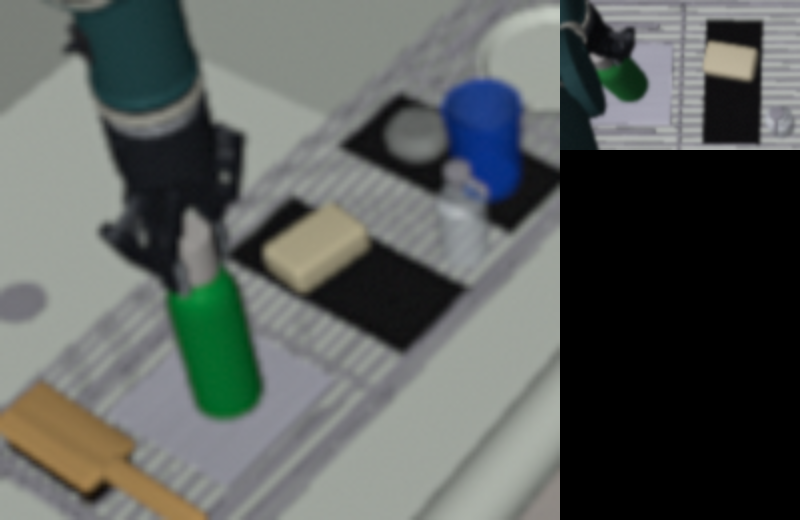

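The bottle is held upright over the middle of the plate, with its foot at about px (177,272) in the side view. Lowering gently.

Call:
drive_tool([
  {"hand":0,"offset":[0,0,0],"angular":[0,0,0]},
  {"hand":0,"offset":[0,0,-0.5],"angular":[0,0,0]},
  {"hand":0,"offset":[0,0,-0.7],"angular":[0,0,0]},
  {"hand":0,"offset":[0,0,-0.7],"angular":[0,0,0]},
])

```text
time: 7.85
tool_pos: [0.5523, 0.2226, 0.18]
tcp_rot: [0.004, -3.141, 0.0]
wrist_force: [0.2, -0.8, -2.2]
width: 0.41
```

Call:
drive_tool([
  {"hand":0,"offset":[0,0,-0.1],"angular":[0,0,0]},
  {"hand":0,"offset":[0,0,-0.2],"angular":[0,0,0]},
  {"hand":0,"offset":[0,0,-0.2],"angular":[0,0,0]},
])

```text
time: 8.22
tool_pos: [0.5528, 0.2227, 0.179]
tcp_rot: [-0.004, 3.141, 0.0]
wrist_force: [-1.4, -1.4, 2.5]
width: 0.411
```

Call:
drive_tool([
  {"hand":0.5,"offset":[0,0,0],"angular":[0,0,0]},
  {"hand":0.7,"offset":[0,0,0],"angular":[0,0,0]},
  {"hand":1,"offset":[0,0,0],"angular":[0,0,0]},
  {"hand":1,"offset":[0,0,0],"angular":[0,0,0]},
  {"hand":1,"offset":[0,0,0],"angular":[0,0,0]},
  {"hand":1,"offset":[0,0,4],"angular":[0,0,0]},
  {"hand":1,"offset":[0,0,9],"angular":[0,0,0]},
  {"hand":1,"offset":[0,0,12],"angular":[0,0,0]},
])

```text
time: 9.22
tool_pos: [0.5533, 0.223, 0.3013]
tcp_rot: [-0.004, 3.138, 0.002]
wrist_force: [-0.2, -0.1, -0.1]
width: 1.001
```

```bash
python3 - <<'E'
from workcell import bot
from h import *
s=bot.read_state();print(s['tool_pos'],s['tcp_rot'],s['q'].round(2),s['width'])
S=load("side3.npz");T=load("top3.npz")
def soap(c,box):
    x0,y0,x1,y1=box;f=c["frame"].astype(int);m=np.zeros(f.shape[:2],np.uint8)
    m[y0:y1,x0:x1]=(((f[...,2]-f[...,0]>18)&(f[...,2]>90))*255)[y0:y1,x0:x1]
    k,_=cv2.findContours(m,0,1);k=max(k,key=cv2.contourArea);mo=cv2.moments(k);return np.array([mo['m10'],mo['m01']])/mo['m00'],k[:,0]
a,k=soap(T,(205,138,245,172));b,_=soap(S,(180,213,220,250))
print(tri(T,a,S,b))
for z in(.055,.06):print(cv2.minAreaRect(np.array([plane(T,u,z)[:2] for u in k],np.float32)))
E
```

```text
[0.55334722 0.22295753 0.3012809 ] [-3.73524151e-03  3.13817356e+00  1.90592955e-03] [ 0.34  0.08  1.69  0.    1.37 -1.23] 1.0006375899129705
(array([0.58211424, 0.06334016, 0.05208037]), array([0.20574865]))
((0.5822349190711975, 0.06331080943346024), (0.07841610908508301, 0.05246076360344887), 79.93534088134766)
((0.5808119773864746, 0.06265486031770706), (0.0781012699007988, 0.05225013568997383), 79.9354019165039)
```

Call:
drive_tool([
  {"hand":1,"offset":[1,-5,0],"angular":[0,0,-10]},
  {"hand":1,"offset":[2,-10,0],"angular":[0,0,-20]},
  {"hand":1,"offset":[2.8,-16,0],"angular":[0,0,-30]},
  {"hand":1,"offset":[2.8,-16,0],"angular":[0,0,-40]},
  {"hand":1,"offset":[2.8,-16,0],"angular":[0,0,-50]},
  {"hand":1,"offset":[2.8,-16,0],"angular":[0,0,-60]},
  {"hand":1,"offset":[2.8,-16,0],"angular":[0,0,-70]},
  {"hand":1,"offset":[2.8,-16,0],"angular":[0,0,-80]},
])

```text
time: 10.22
tool_pos: [0.5804, 0.0625, 0.2981]
tcp_rot: [-2.024, -2.403, 0.0]
wrist_force: [-0.1, -0.1, -0.3]
width: 0.998
```

Call:
drive_tool([
  {"hand":1,"offset":[0,0,-6],"angular":[0,0,-10]},
  {"hand":1,"offset":[0,0,-12],"angular":[0,0,-20]},
  {"hand":1,"offset":[0,0,-18],"angular":[0,0,-20]},
  {"hand":1,"offset":[0,0,-18],"angular":[0,0,-20]},
  {"hand":1,"offset":[0,0,-18],"angular":[0,0,-20]},
])

```text
time: 10.85
tool_pos: [0.582, 0.0627, 0.1202]
tcp_rot: [2.403, 2.021, 0.003]
wrist_force: [0.7, -0.2, 1.1]
width: 0.999
```

```bash
python3 - <<'E'
from workcell import bot
from h import *
from scipy.spatial.transform import Rotation as R
s=bot.read_state();print(s['tool_pos'],R.from_rotvec(s['tcp_rot']).as_matrix().round(3),s['q'].round(2))
S=bot.read_camera("side")
cv2.imwrite("pics/p4.png",cv2.resize(S["frame"][150:310,110:280],None,fx=3.5,fy=3.5))
E
```

```text
[0.58197058 0.06272338 0.12023574] [[ 0.171  0.985  0.003]
 [ 0.985 -0.171  0.   ]
 [ 0.001  0.002 -1.   ]] [0.06 0.19 1.91 0.   1.04 0.24]
```

View pics/p4.png

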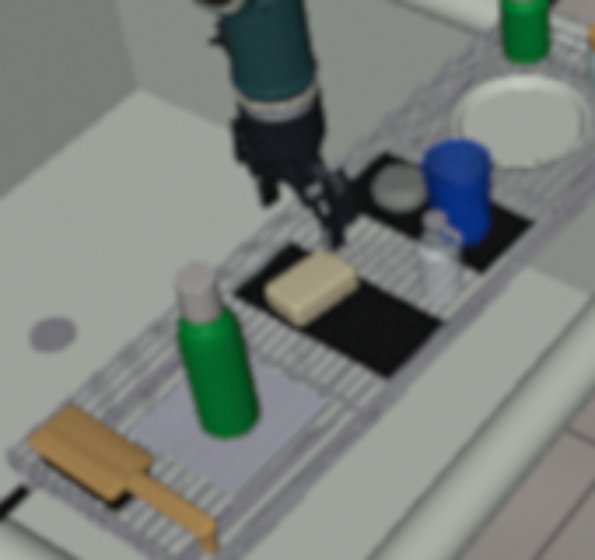

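The bottle stands upright on the plate and the jaws are lined up above the soap. Going down.

Call:
drive_tool([
  {"hand":1,"offset":[-0.1,0,-5],"angular":[0,0,0]},
  {"hand":1,"offset":[-0.1,0,-7.5],"angular":[0,0,0]},
  {"hand":1,"offset":[-0.1,0,-8.9],"angular":[0,0,0]},
  {"hand":1,"offset":[-0.1,0,-8.9],"angular":[0,0,0]},
])

```text
time: 11.4
tool_pos: [0.5806, 0.0627, 0.0304]
tcp_rot: [2.403, 2.022, 0.002]
wrist_force: [0.2, -0.2, 0.5]
width: 1.003
```

Call:
drive_tool([
  {"hand":0.7,"offset":[0,0,0],"angular":[0,0,0]},
  {"hand":0.6,"offset":[0,0,0],"angular":[0,0,0]},
  {"hand":0.4,"offset":[0,0,0],"angular":[0,0,0]},
  {"hand":0.4,"offset":[0,0,0],"angular":[0,0,0]},
], force=40)

```text
time: 11.9
tool_pos: [0.5814, 0.0628, 0.0322]
tcp_rot: [2.403, 2.021, 0.005]
wrist_force: [-2.0, -0.7, 9.0]
width: 0.58
```

Call:
drive_tool([
  {"hand":0.4,"offset":[0,0,1],"angular":[0,0,0]},
  {"hand":0.4,"offset":[0,0,4],"angular":[0,0,0]},
  {"hand":0.4,"offset":[0,0,9],"angular":[0,0,0]},
  {"hand":0.4,"offset":[0,0,14],"angular":[0,0,0]},
  {"hand":0.4,"offset":[0,0,17],"angular":[0,0,0]},
  {"hand":0.4,"offset":[0,0,17],"angular":[0,0,0]},
])

```text
time: 12.65
tool_pos: [0.5819, 0.0628, 0.2034]
tcp_rot: [2.401, 2.019, 0.01]
wrist_force: [-0.1, 1.3, -1.9]
width: 0.58
```

Call:
drive_tool([
  {"hand":0.4,"offset":[-0.3,-4,0],"angular":[0,0,0]},
  {"hand":0.4,"offset":[-0.8,-9,0],"angular":[0,0,0]},
  {"hand":0.4,"offset":[-1.3,-15,0],"angular":[0,0,0]},
  {"hand":0.4,"offset":[-1.8,-21,0],"angular":[0,0,0]},
  {"hand":0.4,"offset":[-2.2,-26,0],"angular":[0,0,0]},
  {"hand":0.4,"offset":[-2.6,-30,0],"angular":[0,0,0]},
  {"hand":0.4,"offset":[-2.8,-32,0],"angular":[0,0,0]},
  {"hand":0.4,"offset":[-2.8,-32,0],"angular":[0,0,0]},
])

```text
time: 13.65
tool_pos: [0.5506, -0.2578, 0.1977]
tcp_rot: [-2.404, -2.018, 0.001]
wrist_force: [-0.3, 0.8, -0.6]
width: 0.575
```

Call:
drive_tool([
  {"hand":0.4,"offset":[0,0,0],"angular":[0,0,0]},
  {"hand":0.4,"offset":[0,0,-5],"angular":[0,0,0]},
  {"hand":0.4,"offset":[0,0,-8],"angular":[0,0,0]},
  {"hand":0.4,"offset":[0,0,-8],"angular":[0,0,0]},
])

```text
time: 14.15
tool_pos: [0.5492, -0.2544, 0.1159]
tcp_rot: [-2.397, -2.02, 0.004]
wrist_force: [-0.6, 0.3, -1.2]
width: 0.58
```

```bash
python3 - <<'E'
from workcell import bot
from h import *
s=bot.read_state();print(s['tool_pos'],s['tcp_rot'],s['width'],s['wrist_force'])
S=bot.read_camera("side");T=bot.read_camera("top");np.savez("side5.npz",**S);np.savez("top5.npz",**T)
a=cv2.resize(S["frame"][115:225,215:315],None,fx=4.5,fy=4.5);b=cv2.resize(T["frame"][115:205,280:370],None,fx=3.6,fy=3.6)
o=np.zeros((500,790,3),np.uint8);o[:a.shape[0],:450]=a;o[:324,460:784]=b;cv2.imwrite("pics/p5.png",o)
E
```

```text
[ 0.54923998 -0.25443844  0.11588354] [-2.39716761 -2.02010069  0.00375989] 0.58003484797375 [-0.55388411  0.32807264 -1.17853633]
```

View pics/p5.png

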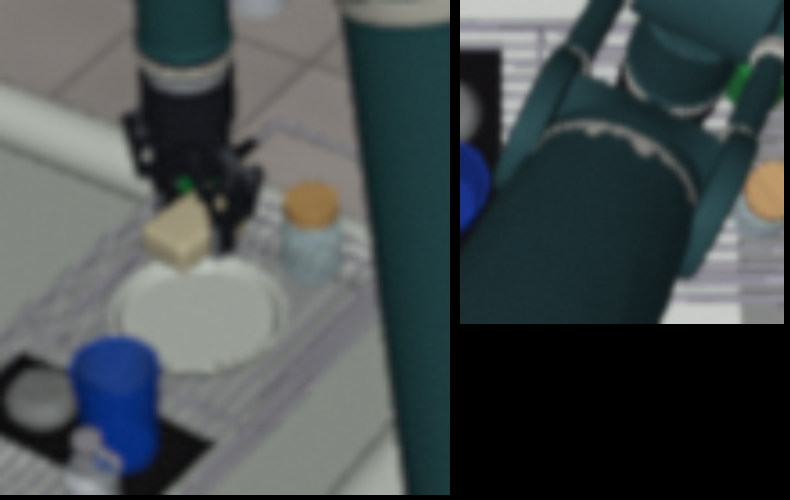

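Call:
drive_tool([
  {"hand":0.4,"offset":[0.2,-0.2,0],"angular":[0,0,0]},
  {"hand":0.4,"offset":[0.2,-0.2,-4],"angular":[0,0,0]},
  {"hand":0.4,"offset":[0.2,-0.2,-6],"angular":[0,0,0]},
  {"hand":0.4,"offset":[0.2,-0.2,-7],"angular":[0,0,0]},
  {"hand":0.4,"offset":[0.2,-0.2,-7],"angular":[0,0,0]},
  {"hand":0.4,"offset":[0.2,-0.2,-7],"angular":[0,0,0]},
])

```text
time: 15.0
tool_pos: [0.5544, -0.2599, 0.0503]
tcp_rot: [2.403, 2.021, 0.001]
wrist_force: [0.3, 0.2, -1.4]
width: 0.581
```

Call:
drive_tool([
  {"hand":0.4,"offset":[-0.1,0.2,-0.5],"angular":[0,0,0]},
  {"hand":0.4,"offset":[-0.1,0.2,-1],"angular":[0,0,0]},
  {"hand":0.4,"offset":[-0.1,0.2,-1.2],"angular":[0,0,0]},
  {"hand":0.4,"offset":[-0.1,0.2,-1.2],"angular":[0,0,0]},
])

```text
time: 15.5
tool_pos: [0.5522, -0.2573, 0.0368]
tcp_rot: [-2.404, -2.022, 0.0]
wrist_force: [0.3, 0.0, -2.0]
width: 0.579
```

Call:
drive_tool([
  {"hand":0.4,"offset":[0,0,-0.1],"angular":[0,0,0]},
  {"hand":0.4,"offset":[0,0,-0.2],"angular":[0,0,0]},
  {"hand":0.4,"offset":[0,0,-0.2],"angular":[0,0,0]},
])

```text
time: 15.88
tool_pos: [0.5524, -0.2574, 0.0351]
tcp_rot: [-2.404, -2.022, 0.0]
wrist_force: [-0.0, 0.7, -1.1]
width: 0.577
```

Call:
drive_tool([
  {"hand":0.4,"offset":[0,0,-0.1],"angular":[0,0,0]},
  {"hand":0.4,"offset":[0,0,-0.2],"angular":[0,0,0]},
  {"hand":0.4,"offset":[0,0,-0.2],"angular":[0,0,0]},
])

```text
time: 16.25
tool_pos: [0.5526, -0.2575, 0.0342]
tcp_rot: [2.404, 2.022, 0.0]
wrist_force: [-1.9, 1.9, 5.4]
width: 0.578
```

Contact with the dish floor. Opening just enough to let go, then up.

Call:
drive_tool([
  {"hand":0.65,"offset":[0,0,0],"angular":[0,0,0]},
  {"hand":0.75,"offset":[0,0,0],"angular":[0,0,0]},
  {"hand":0.8,"offset":[0,0,0],"angular":[0,0,0]},
  {"hand":0.8,"offset":[0,0,0.5],"angular":[0,0,0]},
  {"hand":0.8,"offset":[0,0,4],"angular":[0,0,0]},
  {"hand":1,"offset":[0,0,10],"angular":[0,0,0]},
  {"hand":1,"offset":[0,0,16],"angular":[0,0,0]},
  {"hand":1,"offset":[0,0,22],"angular":[0,0,0]},
])

```text
time: 17.25
tool_pos: [0.5522, -0.2573, 0.2554]
tcp_rot: [2.404, 2.022, 0.0]
wrist_force: [0.6, -0.5, -0.1]
width: 0.999
```

Call:
drive_tool([
  {"hand":1,"offset":[0,6,3],"angular":[0,0,10]},
  {"hand":1,"offset":[0,12,6],"angular":[0,0,20]},
  {"hand":1,"offset":[0,18,6],"angular":[0,0,30]},
  {"hand":1,"offset":[0,24,6],"angular":[0,0,40]},
  {"hand":1,"offset":[0,30,6],"angular":[0,0,50]},
  {"hand":1,"offset":[0,36,6],"angular":[0,0,60]},
  {"hand":1,"offset":[0,42,6],"angular":[0,0,70]},
  {"hand":1,"offset":[0,48,6],"angular":[0,0,80]},
])

```text
time: 18.25
tool_pos: [0.5522, 0.2246, 0.3137]
tcp_rot: [0.533, 3.095, 0.0]
wrist_force: [0.3, 0.6, 0.6]
width: 1.001
```

Call:
drive_tool([
  {"hand":1,"offset":[0,0,0],"angular":[0,0,10]},
  {"hand":1,"offset":[0,0,0],"angular":[0,0,20]},
  {"hand":1,"offset":[0,0,0],"angular":[0,0,20]},
])

```text
time: 18.62
tool_pos: [0.5523, 0.2229, 0.3133]
tcp_rot: [-0.002, 3.141, -0.0]
wrist_force: [0.6, 0.6, -0.6]
width: 1.0
```

```bash
python3 - <<'E'
from workcell import bot
from h import *
s=bot.read_state();print(s['tool_pos'],s['tcp_rot'],s['q'].round(2))
S=bot.read_camera("side");T=bot.read_camera("top");np.savez("side6.npz",**S);np.savez("top6.npz",**T)
a=cv2.resize(S["frame"][140:300,120:310],None,fx=2.6,fy=2.6);b=cv2.resize(T["frame"][115:205,280:370],None,fx=3.2,fy=3.2)
o=np.zeros((500,790,3),np.uint8);o[:a.shape[0],:a.shape[1]]=a;o[:288,500:788]=b;cv2.imwrite("pics/p6.png",o)
def L(m):
    k,_=cv2.findContours(m,0,1);k=max(k,key=cv2.contourArea);mo=cv2.moments(k);return np.array([mo['m10'],mo['m01']])/mo['m00'],k[:,0]
def soap(c,box):
    x0,y0,x1,y1=box;f=c["frame"].astype(int);m=np.zeros(f.shape[:2],np.uint8)
    m[y0:y1,x0:x1]=(((f[...,2]-f[...,0]>18)&(f[...,2]>90))*255)[y0:y1,x0:x1];return L(m)
def green(c,box):
    x0,y0,x1,y1=box;f=c["frame"].astype(int);m=np.zeros(f.shape[:2],np.uint8)
    m[y0:y1,x0:x1]=(((f[...,1]>1.5*f[...,2])&(f[...,1]>1.5*f[...,0]))*255)[y0:y1,x0:x1];return L(m)
a,k=soap(T,(303,135,353,184));b,_=soap(S,(240,165,280,205))
print('soap',tri(T,a,S,b),cv2.minAreaRect(np.array([plane(T,u,.064)[:2] for u in k],np.float32)))
p=green(S,(150,225,200,290))[0];o=-S["R"].T@S["t"];print('green side',p, plane(S,p,.0885),'expect axis px at z .0885',proj(S,[.553,.223,.0885]))
E
```

```text
[0.55232499 0.22291702 0.31329922] [-1.70122219e-03  3.14149873e+00 -2.52296189e-05] [ 0.34  0.07  1.67 -0.    1.39 -1.23]
soap (array([ 0.55166184, -0.25760736,  0.05303026]), array([0.16471593])) ((0.5495827198028564, -0.25603345036506653), (0.07635289430618286, 0.05014855042099953), 79.1775894165039)
green side [172.19365391 256.64834805] [0.55752731 0.21742698 0.0885    ] expect axis px at z .0885 [172.11168409 258.37799051]
```

View pics/p6.png

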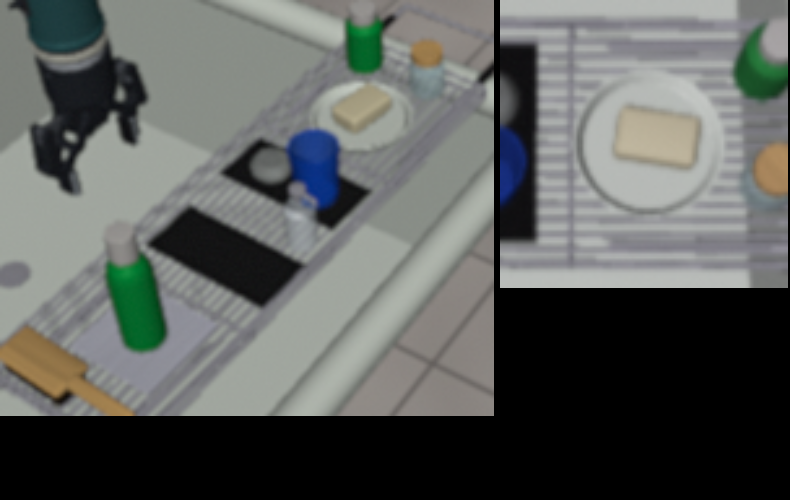

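The soap lies flat and centred in the dish. Bringing the bottle back now.

Call:
drive_tool([
  {"hand":1,"offset":[0,0,-6],"angular":[0,0,0]},
  {"hand":1,"offset":[0,0,-11],"angular":[0,0,0]},
  {"hand":1,"offset":[0,0,-13.3],"angular":[0,0,0]},
  {"hand":1,"offset":[0,0,-13.3],"angular":[0,0,0]},
])

```text
time: 19.23
tool_pos: [0.5507, 0.2216, 0.1775]
tcp_rot: [-0.0, -3.136, 0.003]
wrist_force: [-0.6, 0.6, 0.4]
width: 1.002
```

Call:
drive_tool([
  {"hand":0.6,"offset":[0,0,0],"angular":[0,0,0]},
  {"hand":0.3,"offset":[0,0,0],"angular":[0,0,0]},
  {"hand":0.2,"offset":[0,0,0],"angular":[0,0,0]},
  {"hand":0.1,"offset":[0,0,0],"angular":[0,0,0]},
  {"hand":0,"offset":[0,0,0],"angular":[0,0,0]},
  {"hand":0,"offset":[0,0,0],"angular":[0,0,0]},
], force=50)

```text
time: 19.98
tool_pos: [0.5537, 0.2229, 0.1821]
tcp_rot: [-0.004, 3.138, 0.001]
wrist_force: [-0.2, -0.8, 6.8]
width: 0.41
```

Call:
drive_tool([
  {"hand":0,"offset":[0,0,3],"angular":[0,0,0]},
  {"hand":0,"offset":[0,0,7],"angular":[0,0,0]},
  {"hand":0,"offset":[0,0,7],"angular":[0,0,0]},
])

```text
time: 20.35
tool_pos: [0.5545, 0.2235, 0.2538]
tcp_rot: [-0.004, 3.135, 0.004]
wrist_force: [0.3, 0.5, -2.0]
width: 0.406
```

Call:
drive_tool([
  {"hand":0,"offset":[-1,-4,0],"angular":[0,0,0]},
  {"hand":0,"offset":[-2.5,-8,0],"angular":[0,0,0]},
  {"hand":0,"offset":[-4,-12.5,0],"angular":[0,0,0]},
  {"hand":0,"offset":[-4.9,-15.7,0],"angular":[0,0,0]},
  {"hand":0,"offset":[-4.9,-15.7,0],"angular":[0,0,0]},
  {"hand":0,"offset":[-4.9,-15.7,-3.5],"angular":[0,0,0]},
  {"hand":0,"offset":[-4.9,-15.7,-6],"angular":[0,0,0]},
  {"hand":0,"offset":[-4.9,-15.7,-6],"angular":[0,0,0]},
])

```text
time: 21.35
tool_pos: [0.5006, 0.0661, 0.1863]
tcp_rot: [0.005, -3.134, 0.0]
wrist_force: [0.3, -0.1, -3.2]
width: 0.41
```

Call:
drive_tool([
  {"hand":0,"offset":[0,0,0],"angular":[0,0,0]},
  {"hand":0,"offset":[0,0,-0.3],"angular":[0,0,0]},
  {"hand":0,"offset":[0,0,-0.5],"angular":[0,0,0]},
  {"hand":0,"offset":[0,0,-0.5],"angular":[0,0,0]},
])

```text
time: 21.85
tool_pos: [0.5036, 0.0656, 0.1854]
tcp_rot: [-0.004, 3.141, 0.0]
wrist_force: [-0.5, 0.1, -2.3]
width: 0.41
```

Call:
drive_tool([
  {"hand":0,"offset":[0,0,-0.1],"angular":[0,0,0]},
  {"hand":0,"offset":[0,0,-0.3],"angular":[0,0,0]},
  {"hand":0,"offset":[0,0,-0.3],"angular":[0,0,0]},
])

```text
time: 22.22
tool_pos: [0.5036, 0.0656, 0.1822]
tcp_rot: [-0.004, 3.141, -0.0]
wrist_force: [-0.3, 0.5, -1.7]
width: 0.411
```

Call:
drive_tool([
  {"hand":0,"offset":[0,0,-0.1],"angular":[0,0,0]},
  {"hand":0,"offset":[0,0,-0.2],"angular":[0,0,0]},
  {"hand":0,"offset":[0,0,-0.2],"angular":[0,0,0]},
])

```text
time: 22.6
tool_pos: [0.5043, 0.0656, 0.1822]
tcp_rot: [-0.004, 3.14, 0.0]
wrist_force: [-1.9, 0.2, 8.1]
width: 0.408
```

Contact. Releasing, then moving up and clear.

Call:
drive_tool([
  {"hand":0.5,"offset":[0,0,0.1],"angular":[0,0,0]},
  {"hand":0.7,"offset":[0,0,0.1],"angular":[0,0,0]},
  {"hand":1,"offset":[0,0,0.1],"angular":[0,0,0]},
  {"hand":1,"offset":[0,0,0.1],"angular":[0,0,0]},
  {"hand":1,"offset":[0,0,0.1],"angular":[0,0,0]},
  {"hand":1,"offset":[0,0,4],"angular":[0,0,0]},
  {"hand":1,"offset":[0,0,9],"angular":[0,0,0]},
  {"hand":1,"offset":[0,0,14],"angular":[0,0,0]},
])

```text
time: 23.6
tool_pos: [0.5032, 0.0656, 0.3213]
tcp_rot: [0.004, -3.141, 0.0]
wrist_force: [1.6, 0.3, -0.3]
width: 0.997
```

Call:
drive_tool([
  {"hand":1,"offset":[0,-6,3],"angular":[0,0,0]},
  {"hand":1,"offset":[-4,-40,8],"angular":[0,0,0]},
  {"hand":1,"offset":[-4,-40,8],"angular":[0,0,0]},
  {"hand":1,"offset":[-4,-40,8],"angular":[0,0,0]},
  {"hand":1,"offset":[-4,-40,8],"angular":[0,0,0]},
  {"hand":1,"offset":[-4,-40,8],"angular":[0,0,0]},
  {"hand":1,"offset":[-4,-40,8],"angular":[0,0,0]},
  {"hand":1,"offset":[-4,-40,8],"angular":[0,0,0]},
])

```text
time: 24.6
tool_pos: [0.4629, -0.337, 0.3999]
tcp_rot: [-0.003, -3.141, 0.0]
wrist_force: [-0.1, 0.3, 0.1]
width: 1.003
```

```bash
python3 - <<'E'
from workcell import bot
from h import *
s=bot.read_state();print(s['tool_pos'],s['wrist_force'].round(1),abs(s['joint_vel']).max())
S=bot.read_camera("side");T=bot.read_camera("top")
def cen(c,box,fn):
    x0,y0,x1,y1=box;f=c["frame"].astype(int);m=np.zeros(f.shape[:2],np.uint8);m[y0:y1,x0:x1]=(fn(f)*255)[y0:y1,x0:x1]
    k,_=cv2.findContours(m,0,1);k=max(k,key=cv2.contourArea);mo=cv2.moments(k);return np.array([mo['m10'],mo['m01']])/mo['m00'],cv2.boundingRect(k)
g=lambda f:(f[...,1]>1.5*f[...,2])&(f[...,1]>1.5*f[...,0]);so=lambda f:(f[...,2]-f[...,0]>18)&(f[...,2]>90)
for n,c,c0,b in(("top",T,load("top1.npz"),(205,155,245,192)),("side",S,load("side1.npz"),(200,205,232,255))):
    print(n,'before',cen(c0,b,g),'now',cen(c,b,g))
print('soap side',cen(S,(240,165,280,205),so))
cv2.imwrite("pics/p7.png",cv2.resize(S["frame"][140:300,120:310],None,fx=3.5,fy=3.5))
E
```

```text
[ 0.46285666 -0.33703499  0.39994604] [-0.1  0.3  0.1] 0.04655877280886293
top before (array([224.16941694, 174.84983498]), (211, 160, 24, 26)) now (array([224.20098847, 174.75233388]), (211, 158, 24, 28))
side before (array([215.33923029, 232.72656735]), (205, 212, 22, 39)) now (array([215.10469314, 232.69795427]), (205, 212, 22, 39))
soap side (array([258.63495575, 181.11725664]), (248, 172, 22, 19))
```

View pics/p7.png

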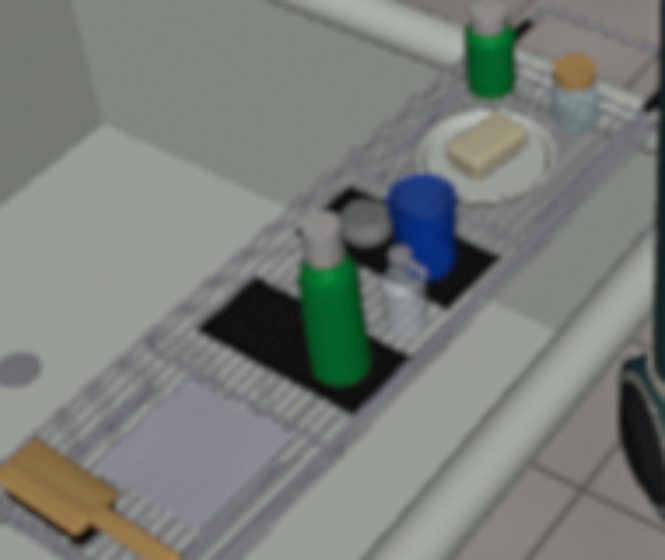

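The bottle's green outline is within about 0.25 px of where it was at the start in both views. It stands upright, the soap is flat in the dish, and the arm is clear of everything.

```bash
python3 -c "
from workcell import bot
print(bot.finish_job())"
```

```text
the job is handed in; nothing more can be done
None
```

The job is done and handed in at about 25 s of the 67 s allowed; the hand-in gave no verdict. I moved the bottle by its cap to the metal plate, laid the soap in the dish, and put the bottle back on its mat.

**Last checks:**
- **Bottle:** it stands upright. The centre of its green outline is within about 0.25 px (roughly 1 mm) of its starting position in both cameras.
- **Soap:** it lies flat, at about (0.552, -0.258) by triangulation, against a fitted dish middle of (0.553, -0.2575). A second estimate from the top view alone gave (0.550, -0.256). The two differ by about 3 mm, well inside the 30 mm allowed.
- **Arm:** it is clear of everything, with wrist force near zero.

**Rough spots:** some early outlines ran into neighbouring objects (soap with cap, dish with rack), so I redid them. On the way to the dish the soap looked as if it might be tilted in the jaws, but it lay flat once released.

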